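# Unload the toy lorry into the display trays

## Task

Unstack the cargo of the wooden toy lorry and set every piece, upright and flat on the floor of its tray, in the display tray that matches its shape and size: large square crate, large round tub, small square chest, small round barrel. Leave the lorry standing where it is.

Things in the scene. Friction and masses are not known exactly. Their poses are not given: they have to be found in the camera images.
- lorry: toy lorry, red cab, flat plank bed, 235 mm long, loose, 600 g, wheels fixed. Origin: centre of underside, on the table; x forward to the cab, z up. Bed top 42 mm above table, 78 mm wide (y), x -105 to +55 mm, no side boards. Cab from x +59 mm, 70 mm wide, top 90 mm above table. Cargo: two piles centred at about x -64 and +14 mm, y 0; each a small piece on a large one.
- crate: large square wooden crate, closed solid block 58 x 58 x 36 mm high, light wood with dark lines, about 60 to 130 g. Origin: centre of its underside; z up; x and y along its sides, which start about parallel to the lorry's. Starts directly on the lorry's bed (front or rear position, either), its underside 42 mm above the table, with one of the two small pieces standing on it.
- tub: large round wooden tub, closed solid cylinder 58 mm diameter, 36 mm high, light wood with two dark hoops, about 55 to 115 g. Origin: centre of its underside; z up. Starts directly on the lorry's bed (front or rear position, either), its underside 42 mm above the table, with one of the two small pieces standing on it.
- chest: small square wooden chest, solid block 36 x 36 x 42 mm high, light wood with dark lines, about 30 to 60 g. Origin: centre of its underside; z up; x and y along its sides, which start about parallel to the lorry's. Starts on top of one of the two larger cargo pieces (either one), about centred on it, its underside 78 mm above the table.
- barrel: small round wooden barrel, solid straight cylinder 36 mm diameter, 42 mm high, light wood with two dark hoops, about 25 to 50 g. Origin: centre of its underside; z up. Starts on top of one of the two larger cargo pieces (either one), about centred on it, its underside 78 mm above the table.
- crate_tray: the large square display tray, dark wood, fixed to the table, for the crate: an open square tray, 78 mm inside and 90 mm outside (side), rim top 14 mm above the table, floor 4 mm thick. It fits the crate with about 10 mm to spare all round. Origin: centre of its underside, on the table; z up; x and y along its sides.
- tub_tray: the large round display tray, dark wood, fixed to the table, for the tub: an open round tray, 78 mm inside and 90 mm outside (diameter), rim top 14 mm above the table, floor 4 mm thick. It fits the tub with about 10 mm to spare all round. Origin: centre of its underside, on the table; z up.
- chest_tray: the small square display tray, dark wood, fixed to the table, for the chest: an open square tray, 56 mm inside and 68 mm outside (side), rim top 14 mm above the table, floor 4 mm thick. It fits the chest with about 10 mm to spare all round. Origin: centre of its underside, on the table; z up; x and y along its sides.
- barrel_tray: the small round display tray, dark wood, fixed to the table, for the barrel: an open round tray, 56 mm inside and 68 mm outside (diameter), rim top 14 mm above the table, floor 4 mm thick. It fits the barrel with about 10 mm to spare all round. Origin: centre of its underside, on the table; z up.

How it is judged:
By the outcome, as a careful person would: the job done as asked, in the order asked, and still so for the second after the job is handed in, with the robot touching nothing.
It also fails if it takes over 115 s, if anything falls off the work surface, if the arm or the gripper's body presses on something with over 40 N, if the wrist force passes 120 N, or if a joint passes its speed limit or range.

## Robot

A 6-joint arm with a two-finger parallel gripper is mounted at the origin on the work surface. World frame = base frame: x ahead of the robot, y to its left, z up, the work surface at z = 0. Lengths are in m, angles in degrees, forces in N, time in s.
With the tool pointing down it reaches from about 0.375 to 0.975 m from the base axis. Payload 3.8 kg.
Tool frame: the origin (TCP) lies between the finger pads; the fingertips stand 19 mm ahead of it and the grasp point (between the pads) is the TCP; z points along the fingers, y is the line along which they close (so a half turn about z gives the same grasp; the last joint's range is limited). The gripper opens to 88 mm and grips with 3 to 60 N. Pads are 18 mm wide; open, the fingers measure 123 mm over their backs; the gripper's body (75 mm by 187 mm) begins 45 mm behind the grasp point.
Start: joints at [73.001, 15.12, 91.902, -0, 72.978, -2.114], TCP at [0.173, 0.652, 0.258] pointing down, gripper open.
Joint ranges: [-150.88, 150.88], [-54.13, 125.18], [17.81, 147.31], [-75.09, 255.09], [0, 152.58], [-146.25, 146.25]. Speed limits (degrees/s): [147.25, 147.25, 180, 180, 180, 180].

## Interface

Orientations are given as [roll, pitch, yaw] about the fixed x, y, z axes, in that order (R = Rz(yaw) Ry(pitch) Rx(roll)).
In Python, from bench import sensors, imaging, r gives the robot as it stands.
- The arm moves only by the tool apply_moves, never from a script. Its argument "motion" is a list of rows, each a list of 3 entries, a list of its own where there are three numbers: the shift along the world's x, y, z in normalised numbers (1 is 0.75 m), then the turn about the world's z in a scale on which 1.0 is 4 rad, then the finger opening in m, from 0 to 0.0881. In form: [[[x, y, z], turn, hand], ...]. A call has 1 to 10 rows; each row is the pose to reach, as a shift and turn from the pose commanded when the call began; what a row does not reach only later rows make up. A row lasts 1/10 s, in which the tool goes at most 50 mm and 8.59 degrees, less where a joint would pass 70% of its speed; a pose out of reach is approached as far as the arm can. A shift or turn number past 1, either way, is cut back to 1. A call with a gripper value outside its range is refused whole. The fingers move at their own pace and stop on an object; "force" is the grip in N (left out, the last holds). Time passes only in rows, so rows that repeat a pose let the fingers close. It gives the time, the measured TCP pose, the force, the opening and the grip force at its end, in the units of the state.
- sensors.get_state(): the state, without advancing time (a new reading comes with each control period).
- imaging.snapshot(name): name is "scene" or "top" or "wrist"; returns a dict with "color" (420x560x3 uint8, blue, green, red), "z_map" (420x560 float32, m along the optical axis (not along the pixel's ray), 0 where there is no reading), "mtx" (3x3 intrinsics, pixels), "R" (3x3) and "t" (3): a world point X has camera coordinates R X + t. Camera axes: x right, y down, z forward; pixel columns grow to the right and rows downward; lengths in m; the calibration is good to about 2 mm. A picture is of the moment at which its call begins.
- r.hand_in(): hands the job in; it is judged then, once.
The state is a dict: "time_s": time; "joint_pos": joint angles; "qd": joint speeds; "joint_efforts": joint torques, N m; "ee_pos": TCP position; "tool_rot": TCP orientation; "wrist_force": force on the tool from outside, world axes, zero at the start; "wrist_torque": the same for the moment, N m; "opening": opening from 0.0 (shut) to 1.0 (fully open); "gripper_force": force on a finger pad.
Only numpy, scipy, OpenCV 4.12 (cv2) and the standard library are available. Lean on these libraries where they do the work, as an engineer would, in place of code of your own. Each camera call takes 0.05 s, during which the arm holds its last target. There are 200 camera calls.

## Working session

There is one attempt and no reset: what is moved stays moved. The work goes in short steps, Python scripts to look and compute and a tool call to move; the robot and the scene stay as the last step left them, time stands still between calls to the robot, and variables do not carry over. Pictures are saved under pics/ and viewed, at most 14 in all, crops included, and the job is handed in when it is done.

Besides the shell and the picture viewer there is one more tool, called after "Emit:" as name([rows], argument=value, ...), one row to a line, values as JSON. apply_moves: Moves the arm, as the interface text tells. Its arguments: {"type":"object","properties":{"motion":{"type":"array"},"force":{"type":"number"}},"required":["motion"]}

```bash
ls; mkdir -p pics; python3 - <<'E'
from bench import sensors, imaging, r
import cv2,numpy as np
for n in("scene","top"):
    s=imaging.snapshot(n); cv2.imwrite(f"pics/{n}0.png",s["color"]); np.savez(f"{n}0.npz",**s); print(n,s["mtx"],s["R"],s["t"])
print(sensors.get_state())
E
```

```text
pics
scene [[401.46194438   0.         284.11798133]
 [  0.         401.46194438 214.93540414]
 [  0.           0.           1.        ]] [[-0.24763515  0.9688058   0.00959992]
 [ 0.63945949  0.17087913 -0.74959448]
 [-0.72785191 -0.17948719 -0.66182774]] [ 0.12179271 -0.2735117   1.33720611]
top [[502.32210084   0.         275.3671068 ]
 [  0.         502.32210084 215.53886598]
 [  0.           0.           1.        ]] [[-0.01407211 -0.99980499 -0.01385466]
 [-0.98159356  0.01645245 -0.1902719 ]
 [ 0.19046274  0.01092212 -0.98163367]] [0.00940178 0.54868428 1.2936752 ]
{'time_s': 0.1, 'joint_pos': array([ 7.29996400e+01,  1.51655313e+01,  9.19716205e+01, -3.87282907e-04,
        7.29764243e+01, -2.11611199e+00]), 'qd': array([-0.03028995, -0.14675008, -0.20313373, -0.01161211,  0.05186531,
       -0.00372145]), 'joint_efforts': array([ 5.67305160e-04, -5.03623509e+01, -3.58070505e+01,  7.31508667e-02,
        2.31391168e-02, -7.61239221e-05]), 'ee_pos': array([0.1732398 , 0.65178584, 0.2565214 ]), 'tool_rot': array([-1.79886488e+02, -3.82392897e-03,  1.65115862e+02]), 'wrist_force': array([0.28630167, 0.49741331, 0.82144062]), 'wrist_torque': array([ 0.00085028, -0.06034041,  0.01439232]), 'gripper_force': 0.0, 'opening': 0.9982863934426734}
```

View pics/scene0.png

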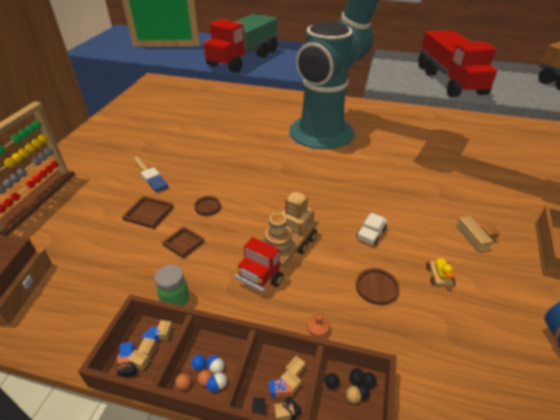

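View pics/top0.png

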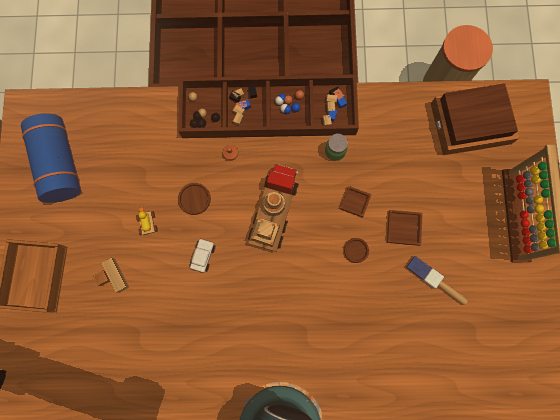

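The top view shows the lorry around (270,210) with its cab up and right. The trays are: tub (194,199), chest (354,202), crate (404,228), barrel (356,250). Barrel-on-tub seems to be in front and chest-on-crate behind.

```bash
cat > h.py <<'E'
import numpy as np,cv2
def world(s):
    z=s["z_map"].astype(float);v,u=np.indices(z.shape);K=s["mtx"]
    c=np.stack([(u-K[0,2])/K[0,0]*z,(v-K[1,2])/K[1,1]*z,z],-1)
    return (c-s["t"])@s["R"]
def ray(s,px,h):
    K=s["mtx"];px=np.atleast_2d(px).astype(float)
    d=np.c_[(px[:,0]-K[0,2])/K[0,0],(px[:,1]-K[1,2])/K[1,1],np.ones(len(px))]@s["R"]
    o=-s["R"].T@s["t"]; return o+d*((h-o[2])/d[:,2])[:,None]
E
python3 - <<'E'
from h import *
s=dict(np.load("top0.npz"));W=world(s);Z=W[...,2]
m=(s["z_map"]>0)
print("table z",np.median(Z[300:340,250:350]))
def rep(n,P,h):
    print(n,len(P),"ctr",P[:,:2].mean(0).round(4),"medz",np.median(P[:,2]).round(4),[np.round(q,4) for q in cv2.minAreaRect(P[:,:2].astype(np.float32)*1000)])
# trays: dark mask
g=s["color"].max(2)
for n,(u,v) in dict(tub=(194,199),chest=(354,202),crate=(404,228),barrel=(356,250)).items():
    w=np.zeros_like(g);w[v-26:v+26,u-26:u+26]=1
    k=((g<105)&(w>0)).astype(np.uint8)
    c=max(cv2.findContours(k,0,2)[0],key=cv2.contourArea)
    P=ray(s,c[:,0],0.014);rep(n,P,0)
# lorry layers
w=np.zeros(Z.shape,bool);w[150:265,235:310]=1
for n,lo,hi in(("small",.112,.13),("large",.07,.086),("cab",.086,.096),("bed",.037,.047)):
    k=(w&(Z>lo)&(Z<hi)).astype(np.uint8)
    N,L,st,ct=cv2.connectedComponentsWithStats(k)
    for i in range(1,N):
        if st[i,4]>25: rep(n+str(ct[i].round()),W[L==i],0)
E
```

```text
table z 0.00030234432375796625
tub 69 ctr [0.6089 0.2289] medz 0.014 [array([606.0705, 227.9266]), array([85.6133, 87.681 ]), np.float64(48.3742)]
chest 58 ctr [ 0.6011 -0.2365] medz 0.014 [array([ 602.0731, -237.5259]), array([78.603 , 40.8804]), np.float64(22.7169)]
crate 48 ctr [ 0.5213 -0.3655] medz 0.014 [array([ 519.4014, -352.8142]), array([79.888 , 78.7279]), np.float64(83.7452)]
barrel 46 ctr [ 0.4612 -0.2143] medz 0.014 [array([ 457.1783, -214.1522]), array([63.6228, 66.6301]), np.float64(61.6206)]
small[274. 199.] 158 ctr [0.5792 0.004 ] medz 0.1205 [array([580.1054,   4.417 ]), array([33.4365, 37.0651]), np.float64(89.0866)]
small[265. 228.] 214 ctr [0.5028 0.0259] medz 0.1202 [array([502.8711,  25.8328]), array([37.0608, 36.8845]), np.float64(71.8916)]
large[279. 186.] 45 ctr [ 0.6233 -0.0106] medz 0.0789 [array([624.4622, -12.6809]), array([64.8785,  7.0423]), np.float64(74.1779)]
large[274. 205.] 194 ctr [0.5717 0.0052] medz 0.078 [array([578.4436,   5.2224]), array([55.7103, 55.7864]), np.float64(88.9921)]
large[265. 233.] 258 ctr [0.4991 0.0288] medz 0.0784 [array([503.8398,  27.9482]), array([59.0176, 58.8361]), np.float64(70.5884)]
cab[281. 179.] 304 ctr [ 0.6384 -0.0147] medz 0.0904 [array([638.3351, -14.785 ]), array([68.893 , 35.3672]), np.float64(74.3272)]
bed[272. 218.] 718 ctr [0.5439 0.0096] medz 0.0425 [array([543.7936,  12.1834]), array([ 85.1239, 165.6112]), np.float64(73.8606)]
```

```bash
python3 - <<'E'
import cv2
a=cv2.resize(cv2.imread("pics/top0.png")[150:275,150:440],None,fx=2.7,fy=2.7,interpolation=2)
b=cv2.resize(cv2.imread("pics/scene0.png")[180:300,225:330],None,fx=2,fy=2,interpolation=2)
import numpy as np
c=np.zeros((a.shape[0]+b.shape[0],a.shape[1],3),'uint8');c[:a.shape[0]]=a;c[a.shape[0]:,:b.shape[1]]=b
cv2.imwrite("pics/crop0.png",c)
E
```

```text
(no output)
```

View pics/crop0.png

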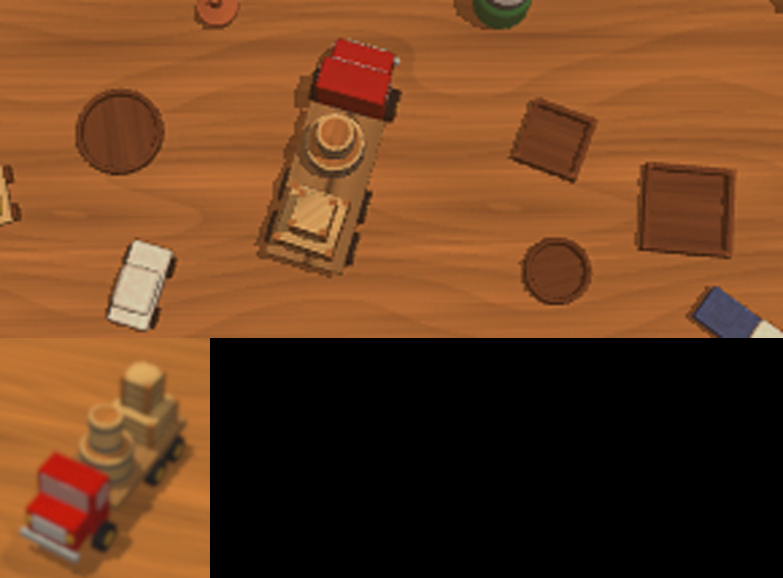

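The crop confirms the barrel is on the tub at the front, by the cab, and the chest is on the crate at the rear. Lorry yaw is about -16°. Next I'll refine the trays from height.

```bash
python3 - <<'E'
from h import *
s=dict(np.load("top0.npz"));W=world(s);Z=W[...,2]
for n,(u,v) in dict(tub=(194,199),chest=(354,202),crate=(404,228),barrel=(356,250)).items():
    w=np.zeros(Z.shape,bool);w[v-28:v+28,u-25:u+25]=1
    k=(w&(Z>.0025)&(Z<.02)).astype(np.uint8)
    N,L,st,ct=cv2.connectedComponentsWithStats(k);i=1+st[1:,4].argmax()
    P=W[L==i];r=P[P[:,2]>.0105];q=cv2.minAreaRect(P[:,:2].astype(np.float32)*1000)
    print(n,len(P),len(r),"all",np.round(q[0],1),np.round(q[1],1),round(q[2],1),"rim",[np.round(x,1) for x in cv2.minAreaRect(r[:,:2].astype(np.float32)*1000)],"floor z",np.median(P[P[:,2]<.008][:,2]).round(4))
E
```

```text
tub 726 185 all [617.3 231.8] [102.7 105.6] 72.8 rim [array([609.2, 228. ]), array([88.8, 86.9]), np.float64(6.8)] floor z 0.0048
chest 567 195 all [ 591. -220.] [82.3 97.8] 62.3 rim [array([ 598.2, -224.7]), array([73.1, 78.6]), np.float64(68.8)] floor z 0.0048
crate 965 283 all [ 520.5 -352.7] [108.4 109.2] 83.3 rim [array([ 518.8, -352.4]), array([91.4, 90.6]), np.float64(83.7)] floor z 0.0047
barrel 458 148 all [ 460.  -219.2] [70.8 75.4] 56.5 rim [array([ 457.3, -216.3]), array([64.6, 66.9]), np.float64(43.8)] floor z 0.0048
```

The manual's scale: shifts go in shares of 0.75 m and turns go in shares of 4 rad. Converting my numbers, -0.647 m / 0.75 = -0.8627, 0.407 m / 0.75 = 0.5427, -1 degrees / 229.1831 = -0.0044.

Emit:
apply_moves([
  [[0.5427,-0.8627,-0.0773],-0.0044,0.088],
  [[0.5427,-0.8627,-0.0773],-0.0044,0.088],
  [[0.5427,-0.8627,-0.0773],-0.0044,0.088],
  [[0.5427,-0.8627,-0.0773],-0.0044,0.088],
  [[0.5427,-0.8627,-0.0773],-0.0044,0.088],
  [[0.5427,-0.8627,-0.0773],-0.0044,0.088],
  [[0.5427,-0.8627,-0.0773],-0.0044,0.088],
  [[0.5427,-0.8627,-0.0773],-0.0044,0.088],
  [[0.5427,-0.8627,-0.0773],-0.0044,0.088],
  [[0.5427,-0.8627,-0.0773],-0.0044,0.088],
], force=15)

```text
time_s: 1.1
ee_pos: [0.4393, 0.2284, 0.2195]
tool_rot: [-180.0, -0.0, 164.1]
wrist_force: [0.4, 0.8, -0.1]
opening: 0.999
gripper_force: 0.0
```

In the tool's units: -0.224 m / 0.75 = -0.2987, 0.141 m / 0.75 = 0.188.

Emit:
apply_moves([
  [[0.188,-0.2987,-0.0267],0,0.088],
  [[0.188,-0.2987,-0.0267],0,0.088],
  [[0.188,-0.2987,-0.0267],0,0.088],
  [[0.188,-0.2987,-0.0267],0,0.088],
  [[0.188,-0.2987,-0.0267],0,0.088],
  [[0.188,-0.2987,-0.0267],0,0.088],
  [[0.188,-0.2987,-0.0267],0,0.088],
  [[0.188,-0.2987,-0.0267],0,0.088],
])

```text
time_s: 1.9
ee_pos: [0.579, 0.007, 0.1993]
tool_rot: [180.0, -0.1, 164.1]
wrist_force: [0.7, 0.7, -0.3]
opening: 1.003
gripper_force: 0.0
```

```bash
cat >> h.py <<'E'
def rep(n,P):
    q=cv2.minAreaRect(P[:,:2].astype(np.float32)*1000);c,rad=cv2.minEnclosingCircle(P[:,:2].astype(np.float32)*1000)
    print(n,len(P),"z",np.median(P[:,2]).round(4),"rect",np.round(q[0],1),np.round(q[1],1),round(q[2],1),"circ",np.round(c,1),round(rad,1))
E
python3 - <<'E'
from h import *
from bench import sensors,imaging
s=imaging.snapshot("wrist");cv2.imwrite("pics/w1.png",s["color"]);W=world(s);Z=W[...,2]
print(sensors.get_state()["ee_pos"])
for n,lo,hi in(("small",.114,.126),("large",.072,.084)):
    k=((s["z_map"]>0)&(Z>lo)&(Z<hi)&(abs(W[...,0]-.54)<.1)&(abs(W[...,1])<.1)).astype(np.uint8)
    N,L,st,ct=cv2.connectedComponentsWithStats(k)
    for i in range(1,N):
        if st[i,4]>150: rep(n+str(ct[i].round()),W[L==i])
E
```

```text
[0.57889725 0.0076332  0.19953925]
small[281. 112.] 3197 z 0.1194 rect [503.5  28.4] [36.5 36.8] 71.5 circ [503.5  28.2] 25.6
small[280. 227.] 1844 z 0.1195 rect [579.8   6.2] [35.4 35.9] 33.7 circ [580.    6.1] 18.3
large[287. 118.] 2426 z 0.0773 rect [504.1  30.3] [58.8 58.9] 70.7 circ [504.3  30.2] 41.1
large[283. 199.] 1495 z 0.0775 rect [575.1   9.2] [58.5 47.7] 68.5 circ [580.    7.1] 29.4
large[279. 262.] 421 z 0.0784 rect [623.9  -7.6] [69.   3.8] 72.6 circ [625.8  -8.2] 34.5
```

View pics/w1.png

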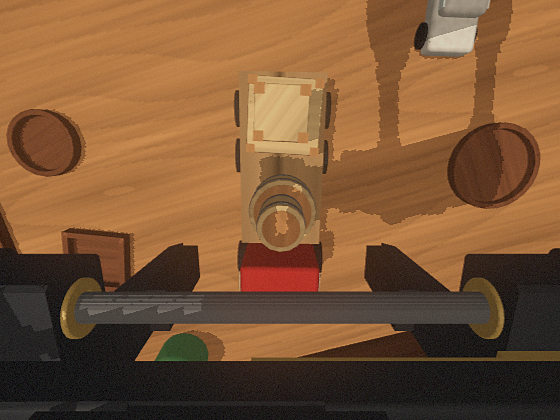

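The wrist view shows the barrel on the tub at (280,227) and the chest on the crate at (281,112). Both match the top view within 2 mm, so I'll descend and grasp the barrel.

In the tool's units: -0.088 m / 0.75 = -0.1173, -0.0015 m / 0.75 = -0.002.

Emit:
apply_moves([
  [[0.0013,-0.002,-0.0533],0,0.08],
  [[0.0013,-0.002,-0.0933],0,0.08],
  [[0.0013,-0.002,-0.1173],0,0.08],
  [[0.0013,-0.002,-0.1173],0,0.05],
  [[0.0013,-0.002,-0.1173],0,0.03],
  [[0.0013,-0.002,-0.1173],0,0.03],
  [[0.0013,-0.002,-0.1173],0,0.03],
  [[0.0013,-0.002,-0.1173],0,0.03],
  [[0.0013,-0.002,-0.1173],0,0.03],
  [[0.0013,-0.002,-0.1173],0,0.03],
])

```text
time_s: 2.95
ee_pos: [0.5815, 0.0048, 0.1128]
tool_rot: [180.0, 0.1, 164.1]
wrist_force: [-0.9, 0.8, 4.6]
opening: 0.401
gripper_force: 15.0
```

In the tool's units: -0.22 m / 0.75 = -0.2933, -0.218 m / 0.75 = -0.2907.

Emit:
apply_moves([
  [[0,0,0.0267],0,0.03],
  [[0,0,0.0667],0,0.03],
  [[0,0,0.1067],0,0.03],
  [[-0.0267,-0.048,0.1067],0,0.03],
  [[-0.0587,-0.1053,0.1067],0,0.03],
  [[-0.0907,-0.1627,0.1067],0,0.03],
  [[-0.1227,-0.22,0.1067],0,0.03],
  [[-0.1467,-0.2667,0.1067],0,0.03],
  [[-0.1627,-0.2907,0.1067],0,0.03],
  [[-0.1653,-0.2933,0.1067],0,0.03],
])

```text
time_s: 3.95
ee_pos: [0.4553, -0.2172, 0.1917]
tool_rot: [-180.0, -0.0, 163.9]
wrist_force: [0.9, -0.2, -0.1]
opening: 0.405
gripper_force: 15.0
```

```bash
cat > look.py <<'E'
from h import *
from bench import sensors,imaging
import sys
name=sys.argv[1]; s=imaging.snapshot("wrist");cv2.imwrite(f"pics/{name}.png",s["color"]);W=world(s);Z=W[...,2]
np.savez(name+".npz",**s)
st=sensors.get_state();print(st["ee_pos"].round(4),st["tool_rot"].round(1),st["opening"])
for n,(x,y) in dict(tub=(.609,.228),chest=(.599,-.226),crate=(.519,-.3525),barrel=(.457,-.216)).items():
    k=((s["z_map"]>0)&(Z>.010)&(Z<.017)&(np.hypot(W[...,0]-x,W[...,1]-y)<.068)).astype(np.uint8)
    N,L,q,ct=cv2.connectedComponentsWithStats(k)
    if N>1:
        i=1+q[1:,4].argmax()
        if q[i,4]>150: rep(n+str(ct[i].round()),W[L==i])
E
python3 look.py w2
```

```text
[ 0.4558 -0.2163  0.1917] [180.   -0.  163.9] 0.4032247924635073
chest[309. 333.] 384 z 0.0132 rect [ 621.1 -229.8] [67.8 13.9] 64.7 circ [ 620.5 -229.5] 34.0
crate[182. 247.] 504 z 0.0132 rect [ 482.7 -346.8] [90.6 18.6] 82.9 circ [ 480.3 -346.5] 45.6
barrel[284. 192.] 857 z 0.0131 rect [ 454.7 -214.3] [67.2 59.7] 72.1 circ [ 458.3 -215.4] 33.9
```

View pics/w2.png

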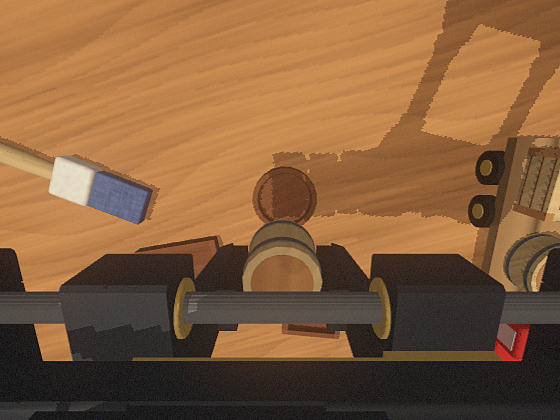

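The wrist view shows the barrel held above its tray at (284,197), and the tray centre measures (0.458,-0.2155). I'll lower it.

In the tool's units: -0.152 m / 0.75 = -0.2027, -0.151 m / 0.75 = -0.2013.

Emit:
apply_moves([
  [[0.0027,0.0013,-0.06],0,0.03],
  [[0.0027,0.0013,-0.1133],0,0.03],
  [[0.0027,0.0013,-0.1533],0,0.03],
  [[0.0027,0.0013,-0.18],0,0.03],
  [[0.0027,0.0013,-0.1933],0,0.03],
  [[0.0027,0.0013,-0.1987],0,0.03],
  [[0.0027,0.0013,-0.2013],0,0.03],
  [[0.0027,0.0013,-0.2027],0,0.03],
  [[0.0027,0.0013,-0.2027],0,0.03],
])

```text
time_s: 4.9
ee_pos: [0.4598, -0.2145, 0.0409]
tool_rot: [-180.0, 0.1, 164.1]
wrist_force: [-0.0, 0.3, -0.5]
opening: 0.407
gripper_force: 15.0
```

Emit:
apply_moves([
  [[-0.0013,-0.0013,-0.0013],0,0.03],
  [[-0.0013,-0.0013,-0.0027],0,0.03],
  [[-0.0013,-0.0013,-0.0027],0,0.03],
  [[-0.0013,-0.0013,-0.0027],0,0.06],
  [[-0.0013,-0.0013,-0.0027],0,0.06],
  [[-0.0013,-0.0013,-0.0027],0,0.06],
  [[-0.0013,-0.0013,0.0267],0,0.065],
  [[-0.0013,-0.0013,0.0667],0,0.08],
  [[-0.0013,-0.0013,0.1333],0,0.088],
  [[0,0,0.2],0,0.088],
])

```text
time_s: 5.9
ee_pos: [0.4577, -0.2136, 0.1902]
tool_rot: [180.0, -0.2, 164.1]
wrist_force: [1.3, -0.4, -0.6]
opening: 0.985
gripper_force: 0.0
```

In the tool's units: 0.242 m / 0.75 = 0.3227, 0.01 m / 0.75 = 0.0133, -2.5 degrees / 229.1831 = -0.0109.

Emit:
apply_moves([
  [[0.012,0.064,0.0133],-0.0109,0.088],
  [[0.024,0.128,0.0133],-0.0109,0.088],
  [[0.036,0.1933,0.0133],-0.0109,0.088],
  [[0.048,0.2573,0.0133],-0.0109,0.088],
  [[0.0573,0.3,0.0133],-0.0109,0.088],
  [[0.0613,0.3227,0.0133],-0.0109,0.088],
  [[0.0613,0.3227,0.0133],-0.0109,0.088],
  [[0.0613,0.3227,0.0133],-0.0109,0.088],
])

```text
time_s: 6.7
ee_pos: [0.5046, 0.0278, 0.1995]
tool_rot: [-180.0, -0.0, 161.7]
wrist_force: [0.6, -0.4, -0.4]
opening: 1.0
gripper_force: 0.0
```

```bash
python3 - <<'E'
from h import *
from bench import sensors,imaging
s=imaging.snapshot("top");cv2.imwrite("pics/t1.png",s["color"][150:275,150:440]);W=world(s);Z=W[...,2]
st=sensors.get_state();print(st["ee_pos"],st["tool_rot"])
k=(abs(Z-.046)<.006)&(np.hypot(W[...,0]-.457,W[...,1]+.216)<.04);rep("barrel",W[k])
s=imaging.snapshot("wrist");W=world(s);Z=W[...,2]
k=(abs(Z-.12)<.006)&(np.hypot(W[...,0]-.503,W[...,1]-.028)<.04);rep("chest",W[k])
E
```

```text
[0.50456886 0.02725791 0.19955855] [-1.79960734e+02 -2.53299284e-02  1.61619227e+02]
barrel 145 z 0.0468 rect [ 456.2 -216.3] [34.8 32.9] 88.4 circ [ 456.  -217.2] 18.7
chest 2473 z 0.1193 rect [503.4  28.3] [37.  37.3] 71.4 circ [503.1  28.4] 25.8
```

Barrel top is at 46.8 mm, as it should be when seated flat. Now I'll grasp the chest.

In the tool's units: -0.088 m / 0.75 = -0.1173, -0.04 m / 0.75 = -0.0533.

Emit:
apply_moves([
  [[-0.0013,0.0013,-0.0533],0,0.08],
  [[-0.0013,0.0013,-0.0933],0,0.08],
  [[-0.0013,0.0013,-0.1173],0,0.08],
  [[-0.0013,0.0013,-0.1173],0,0.05],
  [[-0.0013,0.0013,-0.1173],0,0.03],
  [[-0.0013,0.0013,-0.1173],0,0.03],
  [[-0.0013,0.0013,-0.1173],0,0.03],
  [[-0.0013,0.0013,-0.1173],0,0.03],
  [[-0.0013,0.0013,-0.1173],0,0.03],
])

```text
time_s: 7.7
ee_pos: [0.5045, 0.0288, 0.1127]
tool_rot: [180.0, 0.1, 161.6]
wrist_force: [-0.0, -0.2, 1.6]
opening: 0.405
gripper_force: 15.0
```

In the tool's units: -0.255 m / 0.75 = -0.34, -0.235 m / 0.75 = -0.3133.

Emit:
apply_moves([
  [[0,0,0.0267],0,0.03],
  [[0,0,0.0667],0,0.03],
  [[0,0,0.1133],0,0.03],
  [[0.0267,-0.04,0.1133],0,0.03],
  [[0.064,-0.0947,0.1133],0,0.03],
  [[0.1013,-0.1493,0.1133],0,0.03],
  [[0.1387,-0.204,0.1133],0,0.03],
  [[0.176,-0.2587,0.1133],0,0.03],
  [[0.2067,-0.3133,0.1133],0,0.03],
  [[0.22,-0.34,0.1133],0,0.03],
])

```text
time_s: 8.7
ee_pos: [0.6704, -0.2298, 0.1966]
tool_rot: [-179.9, 0.1, 161.5]
wrist_force: [-0.6, -0.2, -1.3]
opening: 0.405
gripper_force: 15.0
```

```bash
python3 look.py w3
```

```text
[ 0.671  -0.2318  0.1965] [-179.9    0.2  161.5] 0.40514069811919495
chest[268. 119.] 1639 z 0.0134 rect [ 594.7 -219. ] [68.1 68.1] 68.0 circ [ 594.6 -219.1] 47.4
crate[112.  84.] 2767 z 0.0133 rect [ 518.8 -351. ] [91.9 90.9] 83.7 circ [ 519.  -350.3] 63.2
barrel[223.   6.] 370 z 0.0128 rect [ 486.1 -224.5] [47.3 10.3] 71.5 circ [ 481.2 -222.8] 23.7
```

View pics/w3.png

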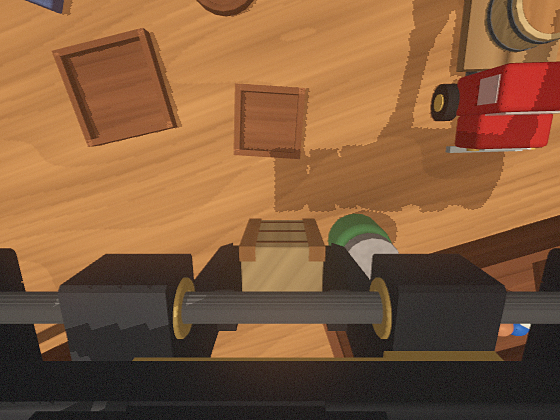

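The wrist view shows the chest tray cleanly at (268,119): 68 x 68 mm, centre (0.5947,-0.219), at 68°. The green jar is near, so I'll check it before descending.

```bash
python3 - <<'E'
from h import *
s=dict(np.load("top0.npz"));W=world(s)
k=np.zeros(W.shape[:2],bool);k[125:165,320:352]=1;k&=(W[...,2]>.015)&(W[...,0]<.75);rep("jar",W[k]);print(W[k].max(0),W[k].min(0))
E
```

```text
jar 373 z 0.0712 rect [530.2 -81.9] [ 58.1 491.4] 67.3 circ [ 520.6 -104.8] 245.7
[ 0.74980148 -0.01375693  1.37444459] [ 0.29232033 -0.20010868  0.01511309]
```

```bash
python3 - <<'E'
from h import *
s=dict(np.load("top0.npz"));W=world(s)
k=np.zeros(W.shape[:2],bool);k[125:165,320:352]=1;k&=(W[...,2]>.015)&(W[...,2]<.2);rep("jar",W[k]);print(np.percentile(W[k],[2,50,98],axis=0).round(3))
E
```

```text
jar 740 z 0.0555 rect [ 757.7 -170.2] [89.9 89.9] 89.1 circ [ 767.1 -167.8] 54.5
[[ 0.715 -0.209  0.017]
 [ 0.75  -0.168  0.056]
 [ 0.8   -0.13   0.08 ]]
```

The jar starts at x ≥ 0.71, so it is clear. Placing the chest.

In the tool's units: -0.155 m / 0.75 = -0.2067, -0.08 m / 0.75 = -0.1067, -3.5 degrees / 229.1831 = -0.0153.

Emit:
apply_moves([
  [[-0.04,0.008,0],-0.0153,0.03],
  [[-0.08,0.016,-0.0133],-0.0153,0.03],
  [[-0.1013,0.0167,-0.0533],-0.0153,0.03],
  [[-0.1013,0.0167,-0.1067],-0.0153,0.03],
  [[-0.1013,0.0167,-0.1533],-0.0153,0.03],
  [[-0.1013,0.0167,-0.18],-0.0153,0.03],
  [[-0.1013,0.0167,-0.196],-0.0153,0.03],
  [[-0.1013,0.0167,-0.204],-0.0153,0.03],
  [[-0.1013,0.0167,-0.2067],-0.0153,0.03],
  [[-0.1013,0.0167,-0.2067],-0.0153,0.03],
])

```text
time_s: 9.75
ee_pos: [0.5937, -0.2139, 0.0428]
tool_rot: [-180.0, 0.1, 158.1]
wrist_force: [-0.5, -0.4, 0.4]
opening: 0.406
gripper_force: 15.0
```

In the tool's units: -0.004 m / 0.75 = -0.0053, 0.001 m / 0.75 = 0.0013.

Emit:
apply_moves([
  [[0.0013,-0.0053,-0.0027],0,0.03],
  [[0.0013,-0.0053,-0.0047],0,0.03],
  [[0.0013,-0.0053,-0.0053],0,0.03],
  [[0.0013,-0.0053,-0.0053],0,0.03],
])

```text
time_s: 10.15
ee_pos: [0.5946, -0.2182, 0.0388]
tool_rot: [-180.0, 0.1, 158.1]
wrist_force: [-0.7, -1.9, 2.5]
opening: 0.408
gripper_force: 15.0
```

Contact. Release and retreat.

In the tool's units: 0.16 m / 0.75 = 0.2133, 0.13 m / 0.75 = 0.1733, 3.5 degrees / 229.1831 = 0.0153.

Emit:
apply_moves([
  [[0,0,0],0,0.06],
  [[0,0,0],0,0.06],
  [[0,0,0],0,0.06],
  [[0,0,0.0267],0,0.065],
  [[0,0,0.08],0,0.088],
  [[0,0,0.1467],0,0.088],
  [[0,0,0.2133],0,0.088],
  [[-0.0133,0.0533,0.2133],0.0153,0.088],
  [[-0.0333,0.1133,0.2133],0.0153,0.088],
  [[-0.0533,0.1733,0.2133],0.0153,0.088],
])

```text
time_s: 11.15
ee_pos: [0.5535, -0.0867, 0.1985]
tool_rot: [180.0, 0.1, 161.5]
wrist_force: [1.0, -0.1, 0.0]
opening: 0.994
gripper_force: 0.0
```

Emit:
apply_moves([
  [[-0.0267,0.06,0],0,0.088],
  [[-0.0533,0.12,0],0,0.088],
  [[-0.0667,0.1467,0],0,0.088],
  [[-0.0667,0.1547,0],0,0.088],
  [[-0.0667,0.1547,0],0,0.088],
  [[-0.0667,0.1547,0],0,0.088],
])

```text
time_s: 11.75
ee_pos: [0.5045, 0.0276, 0.198]
tool_rot: [-180.0, 0.0, 161.6]
wrist_force: [0.1, 0.6, 0.8]
opening: 0.999
gripper_force: 0.0
```

```bash
cat > chk.py <<'E'
from h import *
from bench import sensors,imaging
s=imaging.snapshot("top");W=world(s);Z=W[...,2]
st=sensors.get_state();print(st["ee_pos"].round(4),st["tool_rot"].round(1))
for n,x,y,z in(("barrel",.458,-.2155,.046),("chest",.5947,-.219,.046),("crate",.5188,-.351,.04),("tub",.609,.228,.04)):
    k=(abs(Z-z)<.006)&(np.hypot(W[...,0]-x,W[...,1]-y)<.05)
    if k.sum()>30: rep(n,W[k])
s=imaging.snapshot("wrist");W=world(s);Z=W[...,2]
for n,x,y in(("crate",.504,.029),("tub",.580,.006)):
    k=(abs(Z-.078)<.005)&(np.hypot(W[...,0]-x,W[...,1]-y)<.044);
    if k.sum()>30: rep("bed "+n,W[k])
cv2.imwrite("pics/chk.png",s["color"])
E
python3 chk.py
```

```text
[0.5046 0.0274 0.1979] [-180.     0.   161.6]
barrel 140 z 0.0459 rect [ 456.1 -216.2] [34.5 32.4] 86.4 circ [ 456.3 -216.3] 18.4
chest 184 z 0.0458 rect [ 593.5 -219.7] [37.8 37.8] 69.8 circ [ 592.8 -219.3] 25.5
bed crate 4519 z 0.0773 rect [504.1  30.1] [58.5 59.5] 70.6 circ [503.7  30.3] 41.3
bed tub 1351 z 0.0776 rect [579.8   1.6] [51.5 66.8] 39.3 circ [586.3   3.9] 36.5
```

Barrel and chest are both seated. Now the crate.

In the tool's units: -0.122 m / 0.75 = -0.1627, -0.11 m / 0.75 = -0.1467, -1 degrees / 229.1831 = -0.0044.

Emit:
apply_moves([
  [[-0.0013,0.0033,-0.06],-0.0044,0.088],
  [[-0.0013,0.0033,-0.1133],-0.0044,0.088],
  [[-0.0013,0.0033,-0.1467],-0.0044,0.088],
  [[-0.0013,0.0033,-0.1627],-0.0044,0.088],
  [[-0.0013,0.0033,-0.1627],-0.0044,0.07],
  [[-0.0013,0.0033,-0.1627],-0.0044,0.05],
  [[-0.0013,0.0033,-0.1627],-0.0044,0.05],
  [[-0.0013,0.0033,-0.1627],-0.0044,0.05],
  [[-0.0013,0.0033,-0.1627],-0.0044,0.05],
], force=25)

```text
time_s: 12.75
ee_pos: [0.5043, 0.0307, 0.0775]
tool_rot: [179.9, 0.2, 160.6]
wrist_force: [0.1, -0.2, 4.8]
opening: 0.66
gripper_force: 25.0
```

In the tool's units: -0.3 m / 0.75 = -0.4, 0.085 m / 0.75 = 0.1133, 13 degrees / 229.1831 = 0.0567.

Emit:
apply_moves([
  [[0,0,0.02],0,0.05],
  [[0,0,0.06],0,0.05],
  [[0,0,0.1133],0,0.05],
  [[0.0013,-0.04,0.1333],0,0.05],
  [[0.004,-0.1,0.1333],0.0131,0.05],
  [[0.0067,-0.16,0.1333],0.0262,0.05],
  [[0.0093,-0.22,0.1333],0.0393,0.05],
  [[0.012,-0.28,0.1333],0.0524,0.05],
  [[0.0147,-0.34,0.1333],0.0567,0.05],
  [[0.0173,-0.4,0.1333],0.0567,0.05],
])

```text
time_s: 13.75
ee_pos: [0.5156, -0.2708, 0.1761]
tool_rot: [180.0, 0.0, 173.6]
wrist_force: [0.5, 0.4, -1.6]
opening: 0.656
gripper_force: 25.0
```

In the tool's units: -0.081 m / 0.75 = -0.108, -0.08 m / 0.75 = -0.1067.

Emit:
apply_moves([
  [[0.0013,-0.0533,0],0,0.05],
  [[0.002,-0.0933,0],0,0.05],
  [[0.002,-0.1067,0],0,0.05],
  [[0.002,-0.108,0],0,0.05],
  [[0.002,-0.108,0],0,0.05],
  [[0.002,-0.108,0],0,0.05],
])

```text
time_s: 14.35
ee_pos: [0.5173, -0.3485, 0.1757]
tool_rot: [180.0, -0.0, 173.7]
wrist_force: [0.3, -0.1, -1.6]
opening: 0.654
gripper_force: 25.0
```

In the tool's units: -0.134 m / 0.75 = -0.1787, -0.0025 m / 0.75 = -0.0033.

Emit:
apply_moves([
  [[0.002,-0.0033,-0.0533],0,0.05],
  [[0.002,-0.0033,-0.1067],0,0.05],
  [[0.002,-0.0033,-0.1467],0,0.05],
  [[0.002,-0.0033,-0.1653],0,0.05],
  [[0.002,-0.0033,-0.1733],0,0.05],
  [[0.002,-0.0033,-0.1773],0,0.05],
  [[0.002,-0.0033,-0.1787],0,0.05],
  [[0.002,-0.0033,-0.1787],0,0.05],
])

```text
time_s: 15.15
ee_pos: [0.52, -0.3534, 0.0435]
tool_rot: [-179.9, 0.1, 173.6]
wrist_force: [-0.1, 0.1, -1.1]
opening: 0.652
gripper_force: 25.0
```

In the tool's units: -0.0045 m / 0.75 = -0.006, -0.0035 m / 0.75 = -0.0047.

Emit:
apply_moves([
  [[-0.0013,0.0027,-0.0027],0,0.05],
  [[-0.0013,0.0027,-0.0047],0,0.05],
  [[-0.0013,0.0027,-0.006],0,0.05],
  [[-0.0013,0.0027,-0.006],0,0.05],
])

```text
time_s: 15.55
ee_pos: [0.5183, -0.3509, 0.0395]
tool_rot: [-180.0, 0.0, 173.6]
wrist_force: [-3.6, 2.3, 9.0]
opening: 0.654
gripper_force: 25.0
```

In the tool's units: 0.155 m / 0.75 = 0.2067, 0.135 m / 0.75 = 0.18, -9.5 degrees / 229.1831 = -0.0415.

Emit:
apply_moves([
  [[0,0,0],0,0.075],
  [[0,0,0],0,0.08],
  [[0,0,0],0,0.08],
  [[0,0,0.0267],0,0.08],
  [[0,0,0.08],0,0.088],
  [[0,0,0.1467],0,0.088],
  [[0,0,0.2067],0,0.088],
  [[0.0107,0.06,0.2067],-0.0131,0.088],
  [[0.0213,0.12,0.2067],-0.0262,0.088],
  [[0.032,0.18,0.2067],-0.0415,0.088],
])

```text
time_s: 16.55
ee_pos: [0.5421, -0.2148, 0.1929]
tool_rot: [-180.0, 0.1, 163.9]
wrist_force: [-0.1, -0.5, -0.4]
opening: 1.0
gripper_force: 0.0
```

In the tool's units: 0.222 m / 0.75 = 0.296, 0.215 m / 0.75 = 0.2867.

Emit:
apply_moves([
  [[0.012,0.064,0],0,0.088],
  [[0.024,0.128,0],0,0.088],
  [[0.0347,0.192,0],0,0.088],
  [[0.0453,0.2533,0],0,0.088],
  [[0.0507,0.2867,0],0,0.088],
  [[0.0507,0.296,0],0,0.088],
  [[0.0507,0.296,0],0,0.088],
  [[0.0507,0.296,0],0,0.088],
])

```text
time_s: 17.35
ee_pos: [0.5796, 0.0054, 0.1921]
tool_rot: [-180.0, -0.0, 164.1]
wrist_force: [-0.1, 0.3, 0.3]
opening: 1.003
gripper_force: 0.0
```

```bash
python3 chk.py
```

```text
[0.5797 0.0051 0.1922] [-180.    -0.   164.1]
barrel 139 z 0.0464 rect [ 455.7 -216.8] [33.5 35.6] 43.6 circ [ 456.1 -216.7] 18.4
chest 181 z 0.046 rect [ 593.3 -219.8] [36.3 38.2] 67.0 circ [ 594.1 -219.5] 24.4
crate 471 z 0.0401 rect [ 518.  -352.7] [61.  59.6] 84.5 circ [ 518.3 -352.4] 40.7
bed tub 3602 z 0.0777 rect [579.8   7.2] [57.7 57.7] 25.3 circ [580.    7.1] 29.3
```

View pics/chk.png

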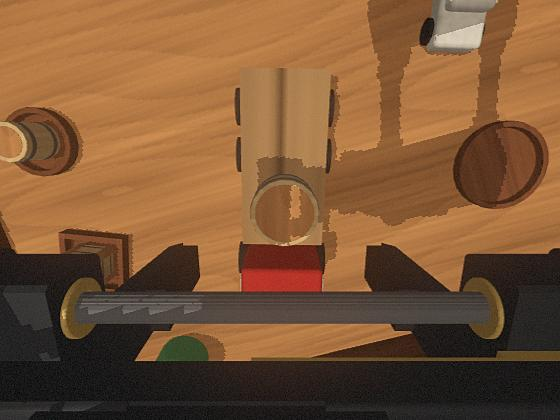

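The wrist view shows the tub alone on the bed at (284,210), in front of the cab, and the other three pieces are seated. Now I'll grasp the tub.

In the tool's units: -0.116 m / 0.75 = -0.1547, -0.107 m / 0.75 = -0.1427.

Emit:
apply_moves([
  [[0.0007,0.0027,-0.06],0,0.088],
  [[0.0007,0.0027,-0.1133],0,0.088],
  [[0.0007,0.0027,-0.1427],0,0.088],
  [[0.0007,0.0027,-0.1547],0,0.088],
  [[0.0007,0.0027,-0.1547],0,0.07],
  [[0.0007,0.0027,-0.1547],0,0.05],
  [[0.0007,0.0027,-0.1547],0,0.05],
  [[0.0007,0.0027,-0.1547],0,0.05],
  [[0.0007,0.0027,-0.1547],0,0.05],
])

```text
time_s: 18.35
ee_pos: [0.5817, 0.0082, 0.0782]
tool_rot: [180.0, 0.2, 164.1]
wrist_force: [-0.0, -0.7, 5.2]
opening: 0.655
gripper_force: 25.0
```

In the tool's units: 0.22 m / 0.75 = 0.2933, 0.205 m / 0.75 = 0.2733.

Emit:
apply_moves([
  [[0,0,0.02],0,0.05],
  [[0,0,0.06],0,0.05],
  [[0,0,0.1133],0,0.05],
  [[0.0053,0.04,0.1333],0,0.05],
  [[0.0133,0.1,0.1333],0,0.05],
  [[0.02,0.16,0.1333],0,0.05],
  [[0.028,0.22,0.1333],0,0.05],
  [[0.036,0.2733,0.1333],0,0.05],
  [[0.0387,0.2933,0.1333],0,0.05],
  [[0.0387,0.2933,0.1333],0,0.05],
])

```text
time_s: 19.35
ee_pos: [0.6093, 0.2303, 0.177]
tool_rot: [180.0, 0.0, 164.3]
wrist_force: [-0.6, 0.0, -1.1]
opening: 0.65
gripper_force: 25.0
```

```bash
python3 look.py w5
```

```text
[0.6091 0.2286 0.1766] [-179.9    0.   164.2] 0.6542743386170076
tub[283. 180.] 1000 z 0.013 rect [596.9 235.1] [89.  60.8] 73.2 circ [610.2 230.9] 44.8
```

Emit:
apply_moves([
  [[0.0007,0.0013,-0.0533],0,0.05],
  [[0.0007,0.0013,-0.1067],0,0.05],
  [[0.0007,0.0013,-0.1467],0,0.05],
  [[0.0007,0.0013,-0.1653],0,0.05],
  [[0.0007,0.0013,-0.1733],0,0.05],
  [[0.0007,0.0013,-0.176],0,0.05],
  [[0.0007,0.0013,-0.1773],0,0.05],
  [[0.0007,0.0013,-0.1773],0,0.05],
])

```text
time_s: 20.2
ee_pos: [0.6112, 0.2296, 0.0452]
tool_rot: [179.9, 0.1, 164.1]
wrist_force: [-0.2, -0.0, -0.2]
opening: 0.653
gripper_force: 25.0
```

In the tool's units: -0.005 m / 0.75 = -0.0067, -0.004 m / 0.75 = -0.0053.

Emit:
apply_moves([
  [[-0.0013,0,-0.0027],0,0.05],
  [[-0.0013,0,-0.0053],0,0.05],
  [[-0.0013,0,-0.0067],0,0.05],
  [[-0.0013,0,-0.0067],0,0.05],
])

```text
time_s: 20.6
ee_pos: [0.6093, 0.2297, 0.0401]
tool_rot: [180.0, 0.0, 164.1]
wrist_force: [-2.6, -0.4, 7.3]
opening: 0.652
gripper_force: 25.0
```

In the tool's units: 0.16 m / 0.75 = 0.2133, 0.155 m / 0.75 = 0.2067.

Emit:
apply_moves([
  [[0,0,0],0,0.075],
  [[0,0,0],0,0.08],
  [[0,0,0],0,0.08],
  [[0,0,0.0267],0,0.08],
  [[0,0,0.08],0,0.088],
  [[0,0,0.1467],0,0.088],
  [[0,0,0.2067],0,0.088],
  [[-0.04,0.0533,0.2133],0,0.088],
  [[-0.08,0.1067,0.2133],0,0.088],
  [[-0.12,0.16,0.2133],0,0.088],
])

```text
time_s: 21.6
ee_pos: [0.5186, 0.3501, 0.1993]
tool_rot: [179.9, 0.1, 164.0]
wrist_force: [0.8, 0.6, 0.4]
opening: 1.002
gripper_force: 0.0
```

In the tool's units: 0.16 m / 0.75 = 0.2133, -0.12 m / 0.75 = -0.16.

Emit:
apply_moves([
  [[-0.04,0.0533,0],0,0.088],
  [[-0.08,0.1067,0],0,0.088],
  [[-0.12,0.16,0],0,0.088],
  [[-0.16,0.2133,0],0,0.088],
  [[-0.16,0.2133,0],0,0.088],
  [[-0.16,0.2133,0],0,0.088],
])

```text
time_s: 22.2
ee_pos: [0.3979, 0.5099, 0.1979]
tool_rot: [-179.9, 0.0, 164.3]
wrist_force: [0.8, -0.2, -0.7]
opening: 0.998
gripper_force: 0.0
```

```bash
python3 chk.py; python3 - <<'E'
from h import *
from bench import imaging
s=imaging.snapshot("top");W=world(s);Z=W[...,2];cv2.imwrite("pics/final.png",s["color"])
for n,lo,hi in(("cab",.086,.096),("bed",.037,.047)):
    k=(Z>lo)&(Z<hi)&(abs(W[...,0]-.56)<.14)&(abs(W[...,1])<.11);rep(n,W[k])
E
```

```text
[0.3988 0.5089 0.1979] [-179.9    0.   164.2]
barrel 139 z 0.0465 rect [ 456.3 -216.3] [34.3 32.7] 87.9 circ [ 456.3 -216.5] 18.1
chest 178 z 0.0458 rect [ 593.6 -220. ] [37.  38.2] 68.5 circ [ 593.4 -219.5] 25.7
crate 474 z 0.04 rect [ 517.8 -352.2] [60.9 59.3] 83.1 circ [ 518.  -351.7] 40.3
tub 352 z 0.0405 rect [606.8 226.8] [58. 56.] 45.0 circ [606.9 227.3] 29.4
cab 306 z 0.0899 rect [639.3 -15.3] [70.3 35.3] 72.6 circ [638.3 -14.4] 36.3
bed 1594 z 0.0423 rect [574.4   5.8] [ 84.7 229.2] 75.5 circ [576.    5.4] 119.4
```

View pics/final.png

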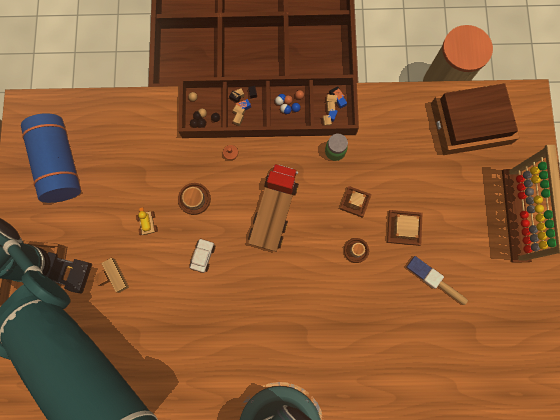

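All four pieces sit flat in their matching trays: tub (194,198), chest (356,200), crate (406,227), barrel (357,250). The lorry is empty and unmoved at (272,208), and the arm is clear.

```bash
python3 -c "from bench import r; print(r.hand_in())"
```

```text
the job is handed in; nothing more can be done
None
```

The crate, tub, chest and barrel each stand upright and flat in their matching trays, the lorry is where it was (cab within about 1 mm by camera), and the job was handed in at about 22 s on the clock.

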